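# Turn the gel tray in its caster and hold the cam at full lift

## Task

The clear gel tray lies crosswise in the gel caster: lift it by its comb, turn it a quarter turn and set it back flat on the bed, square and centred, so that its two open ends face the fixed dam and the sliding gate. Then let go of the tray, take the upright pin of the cam lever and swing the lever until it points straight away from the gate, the cam's highest lift, where the gate presses the tray sealed against the dam. The lever springs back, so finish while still holding it there; leave everything else on the bench where it is.

Things in the scene. Friction and masses are not known exactly. Their poses are not given: they have to be found in the camera images.
- caster: Gel caster, a grey plate 160 mm (its x) by 245 mm (its y, from -85 to +160 mm), top (the bed) 12 mm above the bench, fixed to the bench. Origin on the bench under the middle of the space between dam and gate; z up. The whole caster is placed and turned differently each time. Along its y axis: dam on the -y side, then the bed, the gate on the +y side, and beyond it the pusher block (its +y face at y = +110 mm, top 40 mm above the bench) and the cam lever.
- dam: Fixed upright wall on the caster (120 mm along caster x, top 42 mm above the bench) with a black rubber face towards the gate at caster y = -66 mm. Its origin is above the caster's origin, on the bed.
- gate_pad: Sliding gate, an upright wall like the dam (120 mm along caster x, top 40.5 mm above the bench), with a black rubber face towards the dam. Cam open, its face is at caster y = +66 mm (132 mm free space to the dam). The cam moves it up to 18 mm towards the dam; it sits on springs (1200 N/m), so it stops on the 120 mm long tray and squeezes it with about 7 N at full lift. Its origin is the caster's origin moved with the gate.
- gate_face (a point): Centre of the gate's rubber face, 27 mm above the bench.
- bed_center (a point): Point on top of the bed half-way between dam and open gate (12 mm above the bench), axes as the caster's.
- tray: Loose clear gel tray, 180 g or so, 120 mm long (its x), 90 mm wide (its y), side walls 24 mm high along its two long sides, ends (at +-x) open with black gasket edges. Origin under its floor's centre, floor 5 mm thick. It starts on the bed roughly a quarter turn wrong (its x roughly along caster x). Its two ends are alike: a quarter turn either way will do. Turning it needs lifting by 35 mm or more, as its diagonal is longer than the gap between dam and gate.
- tray_comb (a point): Centre of the tray's black comb bar, the place to grip: a bar 12 mm thick (along tray x), 90 mm long (tray y), 30 mm high (24 to 54 mm above the tray's underside), fixed rigidly across the tray's middle. This point is 40 mm above the tray's underside (52 mm above the bench on the bed), over the tray's centre; axes are the tray's. Below the bar there is 19 mm down to the tray's floor.
- cam_lever (a joint): Angle of the cam lever in rad, 0 to 2.3, turning clockwise seen from above about an upright axis. 0 (spring-returned start, on its stop): the lever points along caster -x. 1.571: it points along caster +y, straight away from the gate: highest lift, gate 18 mm in. Past that the gate backs off again. The gate's travel is 18 mm x sin(angle). A return spring pulls it back to 0 (0.2 N m at 0, 0.33 N m at 1.571: about 3 to 4 N at the pin).
- lever_pivot (a point): Point on the lever's axis of rotation, at caster x = 0, y = +126 mm, 58 mm above the bench (the height of the lever arm's top).
- lever_pin (a point): Middle of the lever's upright black pin, 80 mm from the lever's axis: 16 mm in diameter, from the arm's top (58 mm above the bench) to 100 mm above the bench; this point is 79 mm above the bench. It moves with the lever.
- tube_rack: Bystander: white tube rack, 60 x 120 x 35 mm high, behind the caster; leave it. Origin under its centre.
- beaker: Bystander: glass beaker, 54 mm diameter, 65 mm high, behind the caster; leave it. Origin under its centre.
- spare_comb: Bystander: loose white comb lying flat on the bench in front of the caster, 90 mm long, 20 mm high; leave it. Origin under its bar.
- tip_box: Bystander: grey box, 85 x 120 x 50 mm, on the left; leave it. Origin under its centre.
- reagent_bottle: Bystander: amber bottle, 60 mm diameter, 130 mm high, on the left; leave it. Origin under its centre.
- jar: Bystander: white jar, 56 mm diameter, 70 mm high, on the right; leave it. Origin under its centre.
- marker: Bystander: black marker pen, 125 mm long, lying on the right; leave it. Origin under its middle.

How it is judged:
On the way:
1. The tray has been turned a quarter turn and lies flat and released in the caster, its open ends facing dam and gate, with the cam still open (angle between the x axis of tray_comb and the y axis of caster, either way round below 0.15 rad and angle between tray_comb's own z axis and vertical below 0.05 rad and z of tray_comb in the frame of caster between 0.048 and 0.056 m and x of tray_comb in the frame of caster between -0.015 and 0.015 m and contact force between each of the arm, the fingers and tray below 0.3 N and value of joint cam_lever below 0.4 rad), for 0.2 s.
At the end, for the whole second after the job is handed in: Fingers hold the cam lever (over 1 N) within 0.16 rad of full lift (1.571 rad); the tray lies flat on the bed, untouched by the robot, squeezed by gate and dam with over 3 N each, long axis within 0.07 rad of the caster's y axis and centre within 15 mm of the dam's middle (value of joint cam_lever between 1.41 and 1.73 rad and contact force between the fingers and cam_lever above 1 N and contact force between each of gate_pad, dam and tray above 3 N and angle between the x axis of tray_comb and the y axis of caster, either way round below 0.07 rad and angle between tray_comb's own z axis and vertical below 0.05 rad and z of tray_comb in the frame of caster between 0.048 and 0.056 m and x of tray_comb in the frame of caster between -0.015 and 0.015 m and contact force between each of the arm, the fingers and tray below 0.3 N); the arm keeps its last pose, push and grip.
It fails at once if A bystander was shifted by more than 30 mm or tipped over (distance of any of tube_rack, beaker, spare_comb, tip_box, reagent_bottle, jar, marker from where it was at the start of the episode above 0.03 m or angle between any of tube_rack, beaker, spare_comb, tip_box, reagent_bottle, jar, marker's own z axis and vertical above 0.5 rad).
It also fails if it takes over 54 s, if anything falls off the work surface, if the arm or the gripper's body presses on something with over 40 N, if the wrist force passes 120 N, or if a joint passes its speed limit or range.

## Robot

A 6-joint arm with a two-finger parallel gripper is mounted at the origin on the work surface. World frame = base frame: x ahead of the robot, y to its left, z up, the work surface at z = 0. Lengths are in m, angles in rad, forces in N, time in s.
With the tool pointing down it reaches from about 0.275 to 0.75 m from the base axis. Payload 10.2 kg.
Tool frame: the origin (TCP) lies midway between the tips of the shut fingers; the grasp point (between the pads) lies 19 mm behind it; z points along the fingers, y is the line along which they close (so a half turn about z gives the same grasp; the last joint's range is limited). The gripper opens to 85 mm and grips with 20 to 120 N. Pads are 22 mm wide; open, the fingers measure 114 mm over their backs; the gripper's body (76 mm by 85 mm) begins 54 mm behind the grasp point. The pads swing forward as they close: fully open they stand 13 mm farther back than shut.
Start: joints at [1.079, 0.313, 1.498, -0, 1.331, -0.223], TCP at [0.139, 0.506, 0.231] pointing down, gripper open.
Joint ranges: [-2.94, 2.94], [-0.97, 2.17], [0.19, 2.56], [-1.23, 4.37], [0.02, 3.11], [-2.88, 2.88]. Speed limits (rad/s): [2.39, 2.39, 3.01, 3.14, 3.14, 3.14].

## Interface

Orientations are given as a unit quaternion [w, x, y, z].
In Python, from workcell import * gives the robot as it stands.
- The arm moves only by the tool play_rows, never from a script. Its argument "increments" is a list that holds one entry, the list of rows, each a list of 7 numbers: the shift along the tool's x, y, z in cm, then the turn, a rotation vector about the tool's x, y, z in rad, then the gripper command: -1 is fully open, 1 is shut, values between are in proportion. A call has exactly 8 rows; each row is the pose to reach, as a shift and turn from the pose commanded when the call began, along the tool's axes at that moment; what a row does not reach only later rows make up. A row lasts 1/12 s, in which the tool goes at most 41.7 mm and 7.16 degrees, less where a joint would pass 70% of its speed; a pose out of reach is approached as far as the arm can. A call with a gripper value outside its range is refused whole. The fingers move at their own pace and stop on an object; the grip force is fixed at half the most. Time passes only in rows, so rows that repeat a pose let the fingers close, or fill a call up. It gives the time, the measured TCP pose, the force, the opening and the grip force at its end, in the units of the state.
- sense(): the state, without advancing time (a new reading comes with each control period).
- read_camera(name): name is "scene" or "top" or "wrist"; returns (picture, depth): 384x512x3 uint8, red, green, blue; 384x512 float32, m along the optical axis (not along the pixel's ray), 0 where there is no reading.
- calibration(name): a dict with "intrinsics" (3x3 intrinsics, pixels), "R" (3x3) and "t" (3): a world point X has camera coordinates R X + t. Camera axes: x right, y down, z forward; pixel columns grow to the right and rows downward; lengths in m; the calibration is good to about 2 mm. A picture is of the moment at which its call begins: read the wrist's pose just before it. calibration takes no time and is no camera call; for the wrist camera it gives the pose at the moment of the call.
- hand_in(): hands the job in; it is judged then, once.
The state is a dict: "time": time; "qpos": joint angles; "joint_velocities": joint speeds; "joint_torque": joint torques, N m; "ee_pos": TCP position; "tcp_rot": TCP orientation; "wrist_force": force on the tool from outside, world axes, zero at the start; "torque": the same for the moment, N m; "gripper_width": opening from 0.0 (shut) to 1.0 (fully open); "gripper_force": force on a finger pad.
Only numpy, scipy, OpenCV 4.12 (cv2) and the standard library are available. Lean on these libraries where they do the work, as an engineer would, in place of code of your own. Each camera call takes 0.05 s, during which the arm holds its last target. There are 200 camera calls.

## Working session

There is one attempt and no reset: what is moved stays moved. The work goes in short steps, Python scripts to look and compute and a tool call to move; the robot and the scene stay as the last step left them, time stands still between calls to the robot, and variables do not carry over. Pictures are saved under pics/ and viewed, at most 10 in all, crops included, and the job is handed in when it is done.

Besides the shell and the picture viewer there is one more tool, called after "Emit:" as name(argument=value, ...), one argument or row to a line, values as JSON. play_rows: Moves the arm, as the interface text tells. Its arguments: {"type":"object","properties":{"increments":{"type":"array"}},"required":["increments"]}

```bash
mkdir -p pics
python3 - <<'E'
from workcell import *
import cv2
s=sense();print(s['time'],s['ee_pos'],s['tcp_rot'],s['gripper_width'])
for n in ['top','scene']:
    p,d=read_camera(n);cv2.imwrite(f'pics/{n}0.png',p[:,:,::-1]);
    import numpy as np;np.save(f'{n}d.npy',d)
    c=calibration(n);print(c)
E
```

```text
0.0 [0.13930045 0.50591845 0.23071077] [-2.52817653e-04  1.33990660e-01  9.90982374e-01 -6.10638935e-04] 1.0027114688725354
{'intrinsics': array([[465.45311215,   0.        , 252.44258991],
       [  0.        , 465.45311215, 193.74221962],
       [  0.        ,   0.        ,   1.        ]]), 'R': array([[-0.04056702, -0.99916071, -0.00567441],
       [-0.97540649,  0.04083267, -0.2165984 ],
       [ 0.21664831, -0.00325189, -0.9762443 ]]), 't': array([0.00413438, 0.60863484, 1.43733458])}
{'intrinsics': array([[437.55404105,   0.        , 263.55882377],
       [  0.        , 437.55404105, 186.65085243],
       [  0.        ,   0.        ,   1.        ]]), 'R': array([[ 0.66514971,  0.74667604, -0.0071246 ],
       [ 0.60421446, -0.54380015, -0.58241418],
       [-0.43874907,  0.38308784, -0.81286098]]), 't': array([-0.391825  , -0.34932071,  1.6664645 ])}
```

View pics/top0.png

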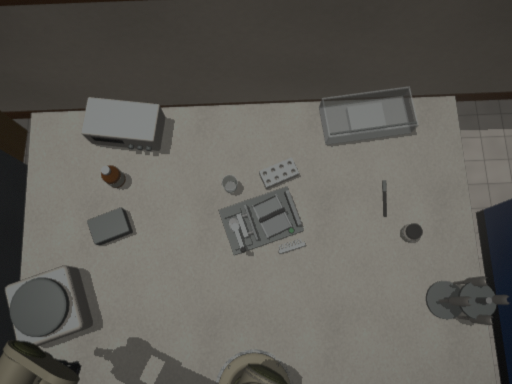

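View pics/scene0.png

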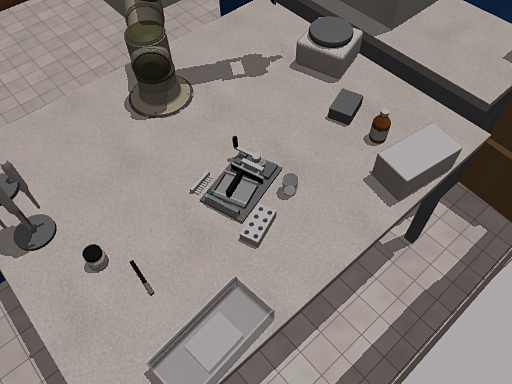

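```bash
cat > h.py <<'E'
from workcell import *
import numpy as np, cv2
from scipy.spatial.transform import Rotation as Ro
def px(c,u,v,z):
    "pixel -> world point on plane height z"
    K,R,t=c['intrinsics'],c['R'],c['t']
    d=R.T@np.linalg.inv(K)@[u,v,1]; o=-R.T@t
    return o+d*(z-o[2])/d[2]
def proj(c,X):
    q=c['intrinsics']@(c['R']@np.asarray(X,float)+c['t']); return q[:2]/q[2]
def pose():
    s=sense(); q=s['tcp_rot']
    return np.array(s['ee_pos']),Ro.from_quat([q[1],q[2],q[3],q[0]])
def plan(target,yaw_y):
    "tool-down target, closing line y at world angle yaw_y; prints shift (cm) and turn (rad vec) in tool axes"
    p,R=pose()
    best=None
    for a in (yaw_y,yaw_y+np.pi):
        y=np.array([np.cos(a),np.sin(a),0]); z=np.array([0,0,-1.]); x=np.cross(y,z)
        G=Ro.from_matrix(np.c_[x,y,z]); r=(R.inv()*G).as_rotvec()
        print('shift cm',np.round(R.inv().apply(np.array(target)-p)*100,2),'turn',np.round(r,3))
E
python3 - <<'E'
from h import *
p=cv2.imread('pics/top0.png')
cv2.imwrite('pics/topc.png',cv2.resize(p[170:270,200:320],None,fx=6,fy=6,interpolation=cv2.INTER_CUBIC))
E
```

```text
(no output)
```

View pics/topc.png

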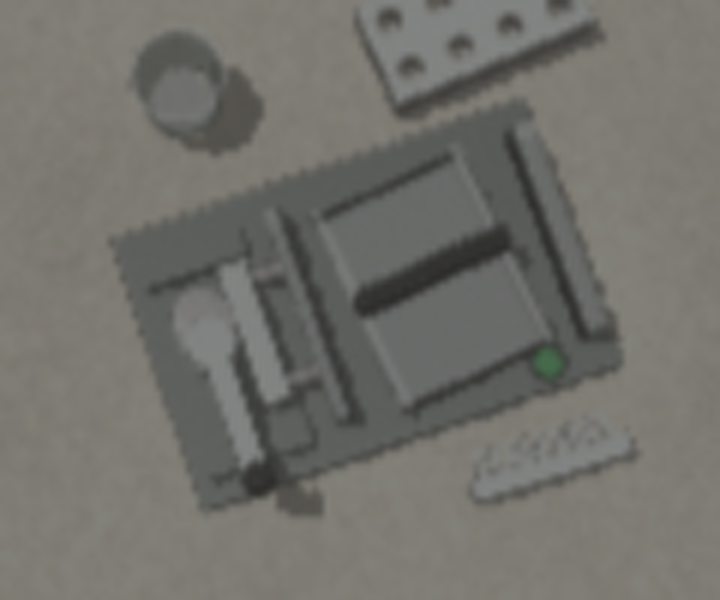

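Run:
```python
from h import *
c=calibration('top')
P=lambda x,y,z:px(c,200+(x+.5)/6-.5,170+(y+.5)/6-.5,z)[:2]
A=np.array([[.08,.16],[-.08,.16],[-.08,-.085],[.08,-.085]])
B=np.array([P(112,240,.012),P(205,510,.012),P(622,365,.012),P(527,100,.012)])
H=(A-A.mean(0)).T@(B-B.mean(0)); th=np.arctan2(H[0,1]-H[1,0],H[0,0]+H[1,1])
R=np.array([[np.cos(th),-np.sin(th)],[np.sin(th),np.cos(th)]]); o=B.mean(0)-R@A.mean(0)
print('caster',o,th,'resid',(B-A@R.T-o).round(4).tolist())
a,b=P(365,303,.066),P(505,237,.066);print('comb',(a+b)/2,a,b,np.hypot(*(a-b)),'ang y',np.arctan2(*(a-b)[::-1]))
print('pin',P(260,477,.1), 'pred',o+R@[-.08,.126])
```

```text
caster [ 0.54139298 -0.08095837] 0.291284944750777 resid [[-0.0008, -0.0005], [0.0013, -0.0014], [0.0007, 0.0021], [-0.0011, -0.0003]]
comb [ 0.5375938  -0.08106645] [ 0.5213139  -0.04288194] [ 0.55387371 -0.11925096] 0.08302029279944709 ang y 1.9738084849519448
pin [0.42782899 0.01553854] pred [0.42857784 0.0167593 ]
```

The top view shows the caster (crop corners 112,240 / 205,510 / 622,365 / 527,100). The dam is on the right, the gate and lever on the left, the comb runs from (365,303) to (505,237), and the pin is at (260,477) pointing towards the robot. Next I go above the comb.

Run:
```python
from h import *
plan([.5376,-.081,.21],.403)
```

```text
shift cm [-53.98 -46.01   2.12] turn [-0.001  0.     0.899]
shift cm [-53.98 -46.01   2.12] turn [-0.000e+00 -1.000e-03 -2.243e+00]
```

Emit:
play_rows(
  increments=[
    [[-3,-2.5,0.1,0,0,0.05,-1],[-6,-5,0.2,0,0,0.1,-1],[-9,-7.5,0.4,0,0,0.15,-1],[-12,-10,0.5,0,0,0.2,-1],[-15,-12.5,0.6,0,0,0.25,-1],[-18,-15,0.7,0,0,0.3,-1],[-21,-17.5,0.8,0,0,0.35,-1],[-24,-20,0.9,0,0,0.4,-1]],
  ],
)

```text
time: 0.77
ee_pos: [0.3182, 0.2479, 0.2222]
tcp_rot: [0.0, 0.329, 0.944, -0.0]
wrist_force: [1.8, 0.8, -0.3]
gripper_width: 1.002
gripper_force: 0.0
```

Run:
```python
from h import *
print(pose()[0],sense()['time']);plan([.5376,-.081,.21],.403)
```

```text
[0.31818564 0.24786184 0.22220933] 0.7667
shift cm [-37.63 -12.11   1.22] turn [-0.     0.     0.497]
shift cm [-37.63 -12.11   1.22] turn [-0.    -0.    -2.645]
```

Emit:
play_rows(
  increments=[
    [[-3.5,-1.1,0.1,0,0,0.05,-1],[-7,-2.2,0.2,0,0,0.1,-1],[-10.5,-3.4,0.3,0,0,0.15,-1],[-14,-4.5,0.4,0,0,0.2,-1],[-17.5,-5.6,0.5,0,0,0.25,-1],[-21,-6.8,0.6,0,0,0.3,-1],[-24.5,-7.9,0.7,0,0,0.35,-1],[-28,-9,0.8,0,0,0.4,-1]],
  ],
)

```text
time: 1.43
ee_pos: [0.4821, 0.0036, 0.214]
tcp_rot: [-0.0, 0.511, 0.86, -0.0]
wrist_force: [0.6, 0.8, 0.2]
gripper_width: 1.001
gripper_force: 0.0
```

Run:
```python
from h import *
plan([.5376,-.081,.21],.403)
```

```text
shift cm [-10.08   0.82   0.4 ] turn [-0.    -0.     0.096]
shift cm [-10.08   0.82   0.4 ] turn [ 0.    -0.    -3.046]
```

Emit:
play_rows(
  increments=[
    [[-3,0.2,0.1,0,0,0.03,-1],[-6,0.5,0.2,0,0,0.06,-1],[-8,0.7,0.3,0,0,0.08,-1],[-9.5,0.8,0.4,0,0,0.096,-1],[-10.1,0.8,0.4,0,0,0.096,-1],[-10.1,0.8,0.4,0,0,0.096,-1],[-10.1,0.8,0.4,0,0,0.096,-1],[-10.1,0.8,0.4,0,0,0.096,-1]],
  ],
)

```text
time: 2.1
ee_pos: [0.5368, -0.0784, 0.2104]
tcp_rot: [-0.0, 0.55, 0.835, 0.0]
wrist_force: [0.2, 1.0, 0.2]
gripper_width: 1.004
gripper_force: 0.0
```

Run:
```python
from h import *
c=calibration('wrist');p,d=read_camera('wrist')
np.savez('w1.npz',p=p,d=d,**c);cv2.imwrite('pics/w1.png',p[:,:,::-1]); print(pose()[0],-c['R'].T@c['t'])
```

```text
[ 0.53684311 -0.07842904  0.2105259 ] [ 0.50904553 -0.01349457  0.35359281]
```

View pics/w1.png

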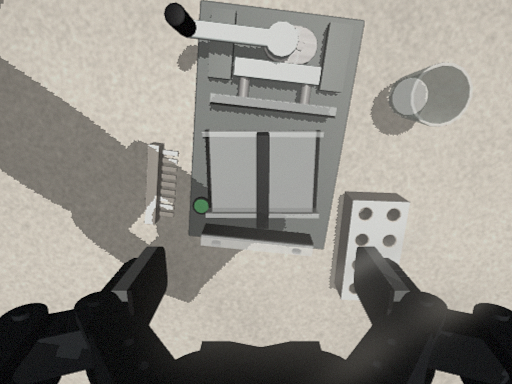

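```bash
cat >> h.py <<'E'
def cloud(c,d):
    K,R,t=c['intrinsics'],c['R'],c['t']
    v,u=np.indices(d.shape); X=np.stack([(u-K[0,2])/K[0,0]*d,(v-K[1,2])/K[1,1]*d,d],-1)
    return (X-t)@R
def fit(B,A=np.array([[.08,.16],[-.08,.16],[-.08,-.085],[.08,-.085]])):
    H=(A-A.mean(0)).T@(B-B.mean(0)); th=np.arctan2(H[0,1]-H[1,0],H[0,0]+H[1,1])
    R=np.array([[np.cos(th),-np.sin(th)],[np.sin(th),np.cos(th)]]); o=B.mean(0)-R@A.mean(0)
    return o,th,(B-A@R.T-o).round(4).tolist()
E
python3 - <<'E'
from h import *
w=np.load('w1.npz'); W=cloud(w,w['d'])
B=np.array([px(w,*q,.012)[:2] for q in [(364,19),(202,1),(189,235),(323,249)]]);print(fit(B))
m=np.zeros(w['d'].shape,bool);m[125:235,235:295]=1
Z=W[...,2]; m&=(Z>.06)&(Z<.075)
P=W[m]; r=cv2.minAreaRect((P[:,:2]*1000).astype(np.float32)); print('comb',m.sum(),P.mean(0),np.median(P[:,2]),r,np.deg2rad(r[2]))
v,u=np.nonzero(m);print(u.min(),u.max(),v.min(),v.max())
m2=(w['d']>0)&(abs(Z-.1)<.006); m2[:, 260:]=0;m2[80:]=0;print('pin top',W[m2].mean(0) if m2.any() else None,m2.sum())
m3=np.zeros_like(m);m3[215:260,195:330]=1;m3&=abs(Z-.042)<.005
Q=(W[m3][:,:2]*1000).astype(np.float32);print('dam top',cv2.minAreaRect(Q),m3.sum())
E
```

```text
(array([ 0.54318818, -0.07884317]), np.float64(0.29893603149588716), [[-0.0016, -0.0004], [0.0024, -0.0009], [0.0006, 0.0014], [-0.0013, -0.0]])
comb 1178 [ 0.53939916 -0.07674074  0.06659854] 0.06665598500071393 ((540.642822265625, -79.05131530761719), (11.187019348144531, 90.11914825439453), 23.214597702026367) 0.4051711644262696
257 269 134 228
pin top [0.43024987 0.01740016 0.09989797] 455
dam top ((559.8644409179688, -133.91290283203125), (120.66751861572266, 46.329524993896484), 17.04755401611328) 1680
```

Run:
```python
from h import *
plan([.540,-.079,.034],.405)
```

```text
shift cm [-0.18  0.27 17.65] turn [ 0.    -0.     0.002]
shift cm [-0.18  0.27 17.65] turn [ 0.     0.    -3.139]
```

Emit:
play_rows(
  increments=[
    [[-0.2,0.3,3,0,0,0,-1],[-0.2,0.3,6.5,0,0,0,-1],[-0.2,0.3,10,0,0,0,-1],[-0.2,0.3,13,0,0,0,-1],[-0.2,0.3,15.5,0,0,0,-1],[-0.2,0.3,17,0,0,0,-1],[-0.2,0.3,17.6,0,0,0,-1],[-0.2,0.3,17.6,0,0,0,-1]],
  ],
)

```text
time: 2.82
ee_pos: [0.5401, -0.0793, 0.0336]
tcp_rot: [-0.001, 0.55, 0.835, -0.0]
wrist_force: [-0.1, -0.3, 0.4]
gripper_width: 1.005
gripper_force: 0.0
```

Emit:
play_rows(
  increments=[
    [[0,0,0,0,0,0,1],[0,0,0,0,0,0,1],[0,0,0,0,0,0,1],[0,0,0,0,0,0,1],[0,0,0,0,0,0,1],[0,0,0,0,0,0,1],[0,0,0,0,0,0,1],[0,0,0,0,0,0,1]],
  ],
)

```text
time: 3.48
ee_pos: [0.541, -0.0801, 0.0347]
tcp_rot: [0.0, 0.55, 0.835, 0.0]
wrist_force: [0.0, -0.3, 4.3]
gripper_width: 0.129
gripper_force: 59.4
```

Emit:
play_rows(
  increments=[
    [[0,0,-0.5,0,0,0,1],[0,0,-1.5,0,0,0,1],[0,0,-2.5,0,0,0,1],[0,0,-3.5,0,0,0,1],[0,0,-4.5,0,0,0,1],[0,0,-5.5,0,0,0,1],[0,0,-6,0,0,0,1],[0,0,-6,0,0,0,1]],
  ],
)

```text
time: 4.15
ee_pos: [0.5413, -0.0801, 0.0958]
tcp_rot: [0.001, 0.55, 0.835, 0.0]
wrist_force: [0.2, 1.1, -2.1]
gripper_width: 0.125
gripper_force: 58.4
```

Emit:
play_rows(
  increments=[
    [[0,0,0,0,0,-0.05,1],[0,0,0,0,0,-0.15,1],[0,0,0,0,0,-0.25,1],[0,0,0,0,0,-0.35,1],[0,0,0,0,0,-0.45,1],[0,0,0,0,0,-0.55,1],[0,0,0,0,0,-0.65,1],[0,0,0,0,0,-0.75,1]],
  ],
)

```text
time: 4.82
ee_pos: [0.5405, -0.0799, 0.0938]
tcp_rot: [-0.0, 0.203, 0.979, 0.0]
wrist_force: [-0.0, -1.1, -1.9]
gripper_width: 0.129
gripper_force: 58.4
```

Emit:
play_rows(
  increments=[
    [[0,0,0,0,0,-0.1,1],[0,0,0,0,0,-0.2,1],[0,0,0,0,0,-0.3,1],[0,0,0,0,0,-0.4,1],[0,0,0,0,0,-0.5,1],[0,0,0,0,0,-0.6,1],[0,0,0,0,0,-0.68,1],[0,0,0,0,0,-0.71,1]],
  ],
)

```text
time: 5.48
ee_pos: [0.5405, -0.0799, 0.0938]
tcp_rot: [-0.0, -0.149, 0.989, 0.0]
wrist_force: [-0.5, 0.3, -1.6]
gripper_width: 0.13
gripper_force: 58.4
```

Run:
```python
from h import *
c=calibration('wrist');p,d=read_camera('wrist')
np.savez('w2.npz',p=p,d=d,**c);cv2.imwrite('pics/w2.png',p[:,:,::-1])
p,R=pose();y=R.apply([0,1,0]);print(p,np.arctan2(y[1],y[0]),sense()['time'],sense()['qpos']);plan([.543,-.079,p[2]-.06],1.867)
```

```text
[ 0.54046274 -0.07986569  0.09381113] 1.8697780603212677 5.5333 [-3.61217001e-01  5.04489407e-01  1.60192544e+00 -2.37442730e-05
  1.03620755e+00 -2.23098321e+00]
shift cm [-0.27  0.    6.  ] turn [ 0.001 -0.001  0.003]
shift cm [-0.27  0.    6.  ] turn [ 1.000e-03  1.000e-03 -3.139e+00]
```

View pics/w2.png

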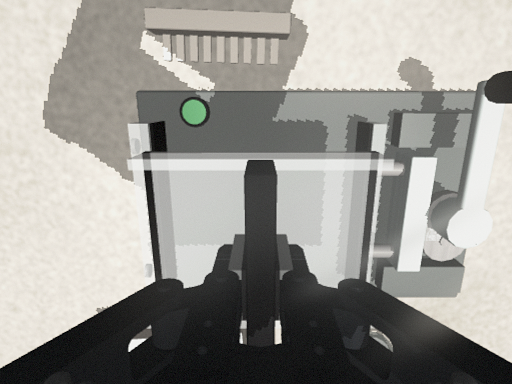

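Run:
```python
from h import *
w=np.load('w2.npz'); W=cloud(w,w['d'])
th=.297;R=np.array([[np.cos(th),-np.sin(th)],[np.sin(th),np.cos(th)]]);o=np.array([.543,-.079])
C=np.dstack([(W[...,:2]-o)@R,W[...,2]])
V=w['d']>0
for n,X in [('dam',(-.0622,-.066,.042)),('gate',(-.06,.066,.0405))]: print(n,proj(w,np.r_[o+R@X[:2],X[2]]))
def st(n,m):
    P=C[m];print(n,len(P),np.percentile(P,[1,50,99],axis=0).round(4).tolist()) if m.any() else print(n,0)
b=np.zeros_like(V);b[155:235,240:280]=1
m=V&b&(abs(C[...,2]-.126)<.006);st('comb',m)
P=C[m];print('slope',np.polyfit(P[:,0],P[:,1],1))
b[:]=0;b[115:150,120:170]=1;st('dam',V&b&(abs(C[...,2]-.042)<.003))
b[:]=0;b[115:150,350:400]=1;st('gate',V&b&(abs(C[...,2]-.0405)<.003))
b[:]=0;b[150:180,120:420]=1;m=V&b&(abs(C[...,2]-.097)<.006)&(C[...,0]<-.03);st('wall',m)
# same walls from w1 before lift
w=np.load('w1.npz'); W=cloud(w,w['d']);C=np.dstack([(W[...,:2]-o)@R,W[...,2]]);V=w['d']>0
st('dam1',V&(abs(C[...,2]-.042)<.002)&(abs(C[...,1]+.07)<.02)&(abs(C[...,0])<.055))
st('gate1',V&(abs(C[...,2]-.0405)<.002)&(abs(C[...,1]-.075)<.018)&(abs(C[...,0])<.055))
```

```text
dam [150.30725209 120.44867035]
gate [369.50713805 124.73880126]
comb 2055 [[-0.0486, -0.0059, 0.1215], [-0.0376, -0.0002, 0.1257], [-0.0251, 0.0057, 0.127]]
slope [0.00810407 0.00020077]
dam 642 [[-0.0602, -0.0796, 0.0392], [-0.0527, -0.0723, 0.0424], [-0.045, -0.0655, 0.0441]]
gate 472 [[-0.0605, 0.0661, 0.0377], [-0.0531, 0.0707, 0.0408], [-0.0453, 0.0764, 0.0425]]
wall 3070 [[-0.0487, -0.0589, 0.0918], [-0.0465, -0.0038, 0.0957], [-0.0433, 0.0587, 0.1004]]
dam1 1190 [[-0.0539, -0.0801, 0.0401], [-0.0006, -0.0731, 0.0425], [0.054, -0.0661, 0.0439]]
gate1 1207 [[-0.054, 0.066, 0.039], [-0.0002, 0.071, 0.0409], [0.0536, 0.0758, 0.0424]]
```

Caster pose and comb centring check out (comb at caster y≈0, dam and gate faces at ±66 mm). Lower and release.

Emit:
play_rows(
  increments=[
    [[-0.2,0,0.8,0,0,0,1],[-0.3,0,1.8,0,0,0,1],[-0.3,0,3,0,0,0,1],[-0.3,0,4,0,0,0,1],[-0.3,0,5,0,0,0,1],[-0.3,0,5.6,0,0,0,1],[-0.3,0,5.9,0,0,0,1],[-0.3,0,5.9,0,0,0,1]],
  ],
)

```text
time: 6.2
ee_pos: [0.5435, -0.079, 0.0351]
tcp_rot: [-0.0, -0.147, 0.989, 0.0]
wrist_force: [0.3, 1.2, -1.0]
gripper_width: 0.131
gripper_force: 58.5
```

Run:
```python
from h import *
s=sense();print(s['wrist_force'],s['torque'],pose()[0])
```

```text
[ 0.29560709  1.19981671 -0.98974554] [-0.03582716  0.01102502 -0.02748146] [ 0.54350974 -0.07903116  0.03514544]
```

Emit:
play_rows(
  increments=[
    [[0,0,0.1,0,0,0,1],[0,0,0.1,0,0,0,1],[0,0,0.1,0,0,0,0],[0,0,0.1,0,0,0,0],[0,0,0.1,0,0,0,0],[0,0,0.1,0,0,0,0],[0,0,0.1,0,0,0,0],[0,0,0.1,0,0,0,0]],
  ],
)

```text
time: 6.87
ee_pos: [0.5436, -0.0791, 0.0343]
tcp_rot: [0.0, -0.147, 0.989, 0.0]
wrist_force: [-0.7, -0.0, -0.4]
gripper_width: 0.501
gripper_force: 0.0
```

Emit:
play_rows(
  increments=[
    [[0,0,-1,0,0,0,0],[0,0,-3,0,0,0,0],[0,0,-5,0,0,0,0],[0,0,-7,0,0,0,0],[0,0,-9,0,0,0,0],[0,0,-11,0,0,0,0],[0,0,-13,0,0,0,0],[0,0,-13,0,0,0,0]],
  ],
)

```text
time: 7.53
ee_pos: [0.5451, -0.0796, 0.1689]
tcp_rot: [0.003, -0.147, 0.989, -0.002]
wrist_force: [0.4, -1.8, 0.4]
gripper_width: 0.5
gripper_force: 0.0
```

Run:
```python
from h import *
c=calibration('wrist');p,d=read_camera('wrist')
cv2.imwrite('pics/w3.png',p[:,:,::-1])
th=.297;R=np.array([[np.cos(th),-np.sin(th)],[np.sin(th),np.cos(th)]]);o=np.array([.543,-.079])
W=cloud(c,d);C=np.dstack([(W[...,:2]-o)@R,W[...,2]])
m=(d>0)&(abs(C[...,2]-.066)<.004)&(abs(C[...,1])<.03)&(abs(C[...,0])<.06);P=C[m]
print(m.sum(),np.percentile(P,[1,50,99],axis=0).round(4),np.polyfit(P[:,0],P[:,1],1))
m=(d>0)&(abs(C[...,2]-.1)<.006)&(abs(C[...,1]-.126)<.03)&(abs(C[...,0]+.08)<.03)
print('pin',m.sum(),np.median(C[m],0) if m.any() else 0)
for q in ([-.08,.126],[0,.206]): plan(np.r_[o+R@q,.15],th+np.pi/2)
```

```text
1623 [[-0.0443 -0.0059  0.0649]
 [-0.0025 -0.0002  0.0666]
 [ 0.0438  0.0057  0.0683]] [ 0.00120642 -0.0001566 ]
pin 614 [-0.0805082   0.12431997  0.100226  ]
shift cm [ 8.15 12.66  1.61] turn [-0.003  0.003 -0.002]
shift cm [ 8.15 12.66  1.61] turn [0.005 0.004 3.14 ]
shift cm [ 0.17 20.68  1.61] turn [-0.003  0.003 -0.002]
shift cm [ 0.17 20.68  1.61] turn [0.005 0.004 3.14 ]
```

View pics/w3.png

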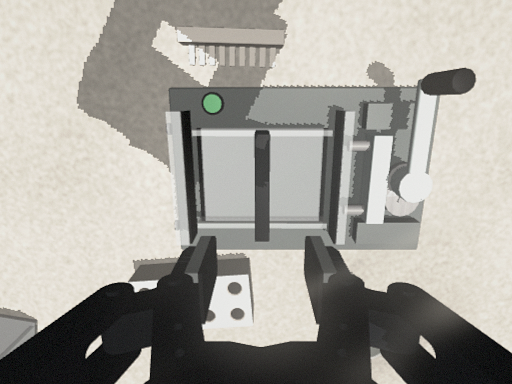

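The tray is square and centred in the caster, with the comb running from (262,132) to (262,240). The pin is at (447,82) with the lever still on its stop. Now the pin.

Emit:
play_rows(
  increments=[
    [[1.5,2.2,0,0,0,0,0],[3.3,5,0,0,0,0,0],[5,7.8,0,0,0,0,0],[6.6,10.3,0,0,0,0,0],[7.8,12.2,0.5,0,0,0,0],[8.1,12.6,1,0,0,0,0],[8.1,12.6,1.6,0,0,0,0],[8.1,12.6,1.6,0,0,0,0]],
  ],
)

```text
time: 8.25
ee_pos: [0.4294, 0.0176, 0.1471]
tcp_rot: [-0.001, -0.147, 0.989, 0.0]
wrist_force: [0.2, -0.7, 0.4]
gripper_width: 0.501
gripper_force: 0.0
```

Run:
```python
from h import *
th=.297;R=np.array([[np.cos(th),-np.sin(th)],[np.sin(th),np.cos(th)]]);o=np.array([.543,-.079])
plan(np.r_[o+R@[-.08,.1255],.065],th+np.pi/2);print(sense()['qpos'])
```

```text
shift cm [-0.05 -0.02  8.21] turn [ 0.001 -0.001 -0.002]
shift cm [-0.05 -0.02  8.21] turn [-2.00e-03 -1.00e-03  3.14e+00]
[-2.32917455e-01  1.99442137e-01  1.88431803e+00 -1.19027585e-04
  1.05947128e+00 -2.09884447e+00]
```

Emit:
play_rows(
  increments=[
    [[0,0,1.5,0,0,0,0],[0,0,3.5,0,0,0,0],[0,0,5.5,0,0,0,0],[0,0,7,0,0,0,0],[0,0,8,0,0,0,0],[0,0,8.2,0,0,0,0],[0,0,8.2,0,0,0,0],[0,0,8.2,0,0,0,0]],
  ],
)

```text
time: 8.92
ee_pos: [0.4302, 0.0174, 0.0666]
tcp_rot: [0.0, -0.147, 0.989, -0.0]
wrist_force: [0.1, -0.6, 0.7]
gripper_width: 0.498
gripper_force: 0.0
```

Emit:
play_rows(
  increments=[
    [[0,0,0,0,0,0,1],[0,0,0,0,0,0,1],[0,0,0,0,0,0,1],[0,0,0,0,0,0,1],[0,0,0,0,0,0,1],[0,0,0,0,0,0,1],[0,0,0,0,0,0,1],[0,0,0,0,0,0,1]],
  ],
)

```text
time: 9.58
ee_pos: [0.4298, 0.018, 0.0669]
tcp_rot: [0.001, -0.147, 0.989, -0.0]
wrist_force: [-1.5, 2.3, 6.2]
gripper_width: 0.168
gripper_force: 58.3
```

Run:
```python
from h import *
th=.297;R=np.array([[np.cos(th),-np.sin(th)],[np.sin(th),np.cos(th)]]);o=np.array([.543,-.079])
p,Q=pose(); print(p,R.T@(p[:2]-o),np.arctan2(*Q.apply([0,1,0])[1::-1])-th)
```

```text
[0.4297733  0.01802974 0.06694576] [-0.07987346  0.12591777] 1.568935816320196
```

Emit:
play_rows(
  increments=[
    [[-0.01,0.4,0,0,0,0.05,1],[-0.09,1.2,0,0,0,0.15,1],[-0.25,1.98,0,0,0,0.25,1],[-0.48,2.74,0,0,0,0.35,1],[-0.8,3.48,0,0,0,0.45,1],[-1.18,4.18,0,0,0,0.55,1],[-1.63,4.84,0,0,0,0.65,1],[-2.15,5.45,0,0,0,0.75,1]],
  ],
)

```text
time: 10.25
ee_pos: [0.4344, 0.0762, 0.0669]
tcp_rot: [0.0, 0.228, 0.974, -0.0]
wrist_force: [-1.4, -5.1, 5.5]
gripper_width: 0.161
gripper_force: 58.5
```

```bash
cat > sw.py <<'E'
from h import *
import sys
th=.297;R=np.array([[np.cos(th),-np.sin(th)],[np.sin(th),np.cos(th)]]);o=np.array([.543,-.079])
p,Q=pose();q=R.T@(p[:2]-o)-[0,.126]; y=Q.apply([0,1,0])
a=np.arctan2(q[1],-q[0]);print('angle',a,'r',np.hypot(*q),'yaw turn',np.pi/2+th-np.arctan2(y[1],y[0]),p[2],sense()['wrist_force'],sense()['qpos'].round(2))
for b in map(float,sys.argv[1:]):
    t=o+R@[-.08*np.cos(b),.126+.08*np.sin(b)]
    print(b,(Q.inv().apply(np.r_[t-p[:2],0])*100).round(2),round(b-a,3))
E
python3 sw.py .85 .95 1.05 1.15 1.25 1.35 1.45 1.5 1.57
```

```text
angle 0.7473174584651859 r 0.07966516696739616 yaw turn 0.7564510085877771 0.06694237404381564 [-1.37093084 -5.11775814  5.47766357] [-0.09  0.35  1.94 -0.    0.85 -1.2 ]
0.85 [-0.    0.82 -0.  ] 0.103
0.95 [-0.12  1.61 -0.  ] 0.203
1.05 [-0.31  2.39 -0.  ] 0.303
1.15 [-0.58  3.14 -0.  ] 0.403
1.25 [-0.92  3.86 -0.  ] 0.503
1.35 [-1.33  4.55 -0.  ] 0.603
1.45 [-1.81  5.19 -0.  ] 0.703
1.5 [-2.08  5.49 -0.  ] 0.753
1.57 [-2.47  5.89 -0.  ] 0.823
```

Emit:
play_rows(
  increments=[
    [[0,0.82,0,0,0,0.1,1],[-0.12,1.61,0,0,0,0.2,1],[-0.31,2.39,0,0,0,0.3,1],[-0.58,3.14,0,0,0,0.4,1],[-0.92,3.86,0,0,0,0.5,1],[-1.33,4.55,0,0,0,0.6,1],[-1.81,5.19,0,0,0,0.7,1],[-2.08,5.49,0,0,0,0.75,1]],
  ],
)

```text
time: 10.92
ee_pos: [0.4778, 0.1153, 0.0669]
tcp_rot: [0.001, 0.569, 0.823, -0.001]
wrist_force: [-3.4, -11.2, 7.7]
gripper_width: 0.167
gripper_force: 58.8
```

```bash
python3 sw.py 1.571
```

```text
angle 1.5011215479435314 r 0.07905109671032354 yaw turn 1.5064633813549198 0.06687473030316034 [ -3.43505315 -11.240886     7.71590941] [-0.    0.44  1.79 -0.    0.91 -0.36]
1.571 [ 0.08  0.56 -0.  ] 0.07
```

Emit:
play_rows(
  increments=[
    [[0.04,0.3,0,0,0,0.04,1],[0.08,0.58,0,0,0,0.07,1],[0.08,0.58,0,0,0,0.07,1],[0.08,0.58,0,0,0,0.07,1],[0.08,0.58,0,0,0,0.07,1],[0.08,0.58,0,0,0,0.07,1],[0.08,0.58,0,0,0,0.07,1],[0.08,0.58,0,0,0,0.07,1]],
  ],
)

```text
time: 11.58
ee_pos: [0.4827, 0.1169, 0.0669]
tcp_rot: [0.002, 0.595, 0.804, -0.001]
wrist_force: [-1.9, -16.6, 4.7]
gripper_width: 0.175
gripper_force: 58.6
```

```bash
python3 sw.py 1.571
python3 - <<'E'
from h import *
c=calibration('top');p,d=read_camera('top')
cv2.imwrite('pics/top2.png',cv2.resize(p[170:270,200:320,::-1],None,fx=6,fy=6,interpolation=cv2.INTER_CUBIC))
E
```

```text
angle 1.5670802000124482 r 0.0789870517128391 yaw turn 1.5715599141736813 0.06693578865228794 [ -1.92754952 -16.56237205   4.71215791] [ 0.    0.45  1.78 -0.01  0.91 -0.29]
1.571 [ 0.1   0.03 -0.  ] 0.004
```

View pics/top2.png

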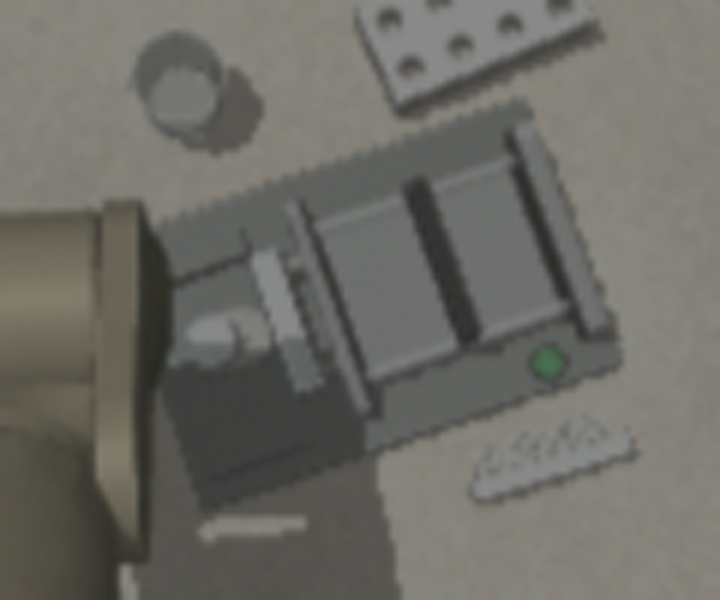

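Run:
```python
from h import *
th=.297;R=np.array([[np.cos(th),-np.sin(th)],[np.sin(th),np.cos(th)]]);o=np.array([.543,-.079])
c=calibration('top');p,d=read_camera('top');W=cloud(c,d);C=np.dstack([(W[...,:2]-o)@R,W[...,2]])
for n,z,y0,y1 in [('comb',.066,-.03,.03),('dam',.042,-.09,-.055),('gate',.0405,.045,.08)]:
    m=(d>0)&(abs(C[...,2]-z)<.006)&(C[...,1]>y0)&(C[...,1]<y1)&(abs(C[...,0])<.06);P=C[m]
    print(n,m.sum(),np.median(P,0).round(4),np.percentile(P[:,1],[3,97]).round(4),np.polyfit(P[:,0],P[:,1],1).round(4))
```

```text
comb 101 [-0.0001 -0.007   0.0658] [-0.0131 -0.0012] [-0.0105 -0.0071]
dam 162 [ 0.0005 -0.0734  0.042 ] [-0.0808 -0.0667] [-0.0017 -0.0735]
gate 154 [-0.0004  0.0597  0.0405] [0.0512 0.0793] [-0.0039  0.0626]
```

The comb is at caster y≈-7 mm, so the tray is pressed against the dam. It sits square and the lever is at 1.57 rad. Handing in.

```bash
python3 -c "
from workcell import *
print(hand_in())"
```

```text
the job is handed in; nothing more can be done
None
```

I turned the tray a quarter turn and set it back square on the bed, then swung the cam lever to about 1.57 rad, full lift. I handed the job in at about 12 s with the gripper still holding the pin. By the last camera check the tray is pressed against the dam, though `hand_in()` returned no verdict.

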